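Release a tamper from a ratchet clamp and stand it in the tool tray

ROBOT

A 6-joint arm with a two-finger parallel gripper is mounted at the origin on a cart in front of the work surface, level with it; the furniture and walls round the work are solid. World frame = base frame: x ahead of the robot, y to its left, z up, the work surface at z = 0. Lengths are in m, angles in rad, forces in N, time in s.
With the tool pointing down it reaches from about 0.25 to 0.725 m from the base axis. Payload 4 kg.
Tool frame: the origin (TCP) lies between the finger pads; the fingertips stand 17 mm ahead of it and the grasp point (between the pads) lies 2 mm behind it; z points along the fingers, x is the direction in which the jaws open and shut, and the axes are right-handed (so a half turn about z gives the same grasp; the last joint's range is limited). The gripper opens to 85 mm and grips with 20 to 120 N. Pads are 22 mm wide; open, the fingers measure 114 mm over their backs; the gripper's body (76 mm by 85 mm) begins 54 mm behind the grasp point. The pads swing forward as they close: fully open they stand 13 mm farther back than shut.
Start: joints at [1.131, 0.241, 0.005, 1.335, 0, 1.571], TCP at [0.213, 0.452, 0.248] pointing down, gripper open.
Joint ranges: [-2.72, 2.72], [-1.05, 1.87], [-1.09, 1.28], [-1.99, 2.15], [-1.42, 1.44], [-3.14, 3.14]. Speed limits (rad/s): [2.79, 2.79, 3.14, 3.14, 3.14, 3.14].

INTERFACE

Orientations are given as a unit quaternion [x, y, z, w].
In Python, from workcell import telemetry, cams, workorder gives the robot as it stands. The module is installed in compiled form; this text tells all that it offers.
- The arm moves only by the tool apply_moves, never from a script. Its argument "moves" is a list that holds one entry, the list of rows, each a list of 4 numbers: the shift along the tool's x, y, z in mm, then the turn about the tool's z in degrees. A call has exactly 10 rows; each row shifts and turns the pose as measured when the row begins, along the tool's axes as they then stand; what a row does not reach is not made up. A row lasts 1/10 s, in which the tool goes at most 50 mm and 8.59 degrees, less where a joint would pass 70% of its speed; a pose out of reach is approached as far as the arm can. A call with a gripper value outside its range is refused whole. "hand" is the gripper's target within -1 to 1 (fully open at 1, half-way at 0, shut at -1), set as the call begins (left out, the last holds). The fingers move at their own pace and stop on an object; the grip force is fixed at half the most. Time passes only in rows, so rows that do not move let the fingers close, or fill a call up. It gives the time, the measured TCP pose, the force and the opening at its end, in the units of the state.
- telemetry.get_obs(): the state, without advancing time (a new reading comes with each control period).
- cams.camera(name): name is "scene" or "top"; returns a dict with "color" (480x640x3 uint8, red, green, blue), "fovy" (degrees; the focal length in pixels is half the picture's height over the tangent of half this angle, whatever the lens; pixels are square), "cx", "cy" (the principal point, pixels), "k1" (the pictures are not rectified: a ray, as slopes to the right and down, at radius r is drawn at 1 + k1 r^2 times it, then the intrinsics apply), "camera_from_world" (4x4, takes a point from world to camera coordinates). Camera axes: x right, y down, z forward; pixel columns grow to the right and rows downward; lengths in m; the calibration is good to about 2 mm. A picture is of the moment at which its call begins. There is no depth.
- workorder.job_done(): hands the job in, once; it reports no verdict.
The state is a dict: "clock": time; "joint_pos": joint angles; "joint_vel": joint speeds; "tau": joint torques, N m; "eef_pos": TCP position; "tool_rot": TCP orientation; "ft_force": force on the tool from outside, world axes, zero at the start; "ft_torque": the same for the moment, N m; "grip_width": finger opening in m.
Only numpy, scipy, OpenCV 4.12 (cv2) and the standard library are available. Lean on these libraries where they do the work, as an engineer would, in place of code of your own. Each camera call takes 0.05 s, during which the arm holds its last target. There are 200 camera calls.

TASK

The coffee tamper has finished setting in the ratchet bench clamp. Lift the clamp's red pawl clear of the teeth, draw the toothed bar out by its black T grip as far as it goes, then lift the tamper out and stand it upright in the middle of the empty cork pad on the steel tray, without dropping it, so the row of three is complete. Do not force the bar past the lowered pawl, leave the bar drawn out, and leave the two filter baskets and the milk jug where they are.

Things in the scene. Friction and masses are not known exactly. Their poses are not given: they have to be found in the camera images.
- clamp: Ratchet bench clamp, fixed: grey base plate, x +-44, y -50 to +148 mm, 8 mm thick. Origin on the counter under the held tamper; z up; +y is the way the toothed bar is drawn out. Grey fixed jaw at y -30 to -44, 36 mm high, with cheeks at x +-31 to 38 up to y -8. Steel guide cheeks at y 94 to 142, 32 mm wide overall, 44 mm high, ears to 54 mm at y 123 to 141.
- ratchet_bar (a joint): Slide of the toothed bar (14 mm wide, teeth to z 36 mm), m: 0 = closed on the tamper (start), 0.045 = out at its stop. Slides along the clamp's +y, about 3 N friction, stays where left; blocked after 3 mm while the pawl is down. Its dark jaw (y 30 to 41 mm closed) has a lip at z 38 to 43 mm reaching over the tamper's base to y 19, so the tamper cannot be lifted until the bar is out.
- bar_grip (a point): Middle of the bar's black T grip: a level round rod 16 mm thick, 60 mm long along the clamp's x, 68 mm above the counter, at y 178 mm in the clamp frame when closed, on a post 14 mm (x) by 12 mm (y). 28 mm clear between rod and guide cheeks. Moves with the bar.
- pawl (a joint): Hinge of the red pawl, rad: 0 = down in the teeth (start), 0.9 = upper stop; clear of the teeth from about 0.25. Axis along the clamp's x, pivot at y 132, z 40 mm in the clamp frame; its tab, on the jaw side (-y) of the pivot, rises and swings towards the T grip. About 0.06 N m friction: stays where left. Pulling the bar jams it; it lifts freely with the bar at 0.
- pawl_tab (a point): Point in the pawl's red lifting tab, 10 mm below its top edge: an upright plate 10 mm thick (clamp's x), 22 mm long (clamp's y), 34 mm high above the pawl arm. With the pawl down this point is at x 0, y 96, z 72 mm in the clamp frame (36 mm before and 32 mm above the pivot). Moves with the pawl.
- tamper: Coffee tamper, 98 mm tall, 0.42 kg: round steel base 58 mm across and 28 mm high, above it a dark turned wooden handle up to 32 mm thick from 28 to 98 mm. Origin at the centre of the underside, z up along the handle. Starts upright in the clamp, its underside 8 mm above the counter.
- pad_free: The empty cork pad on the tray: disc 76 mm across, 5 mm thick, fixed. Origin at the centre of its underside; its top is 8 mm above the counter. It may be any of the three in the row.
- tray: Pressed steel tray 330 x 138 x 21 mm, fixed; origin under its centre, x along its length. Three cork pads lie in a row along x, 78 mm apart (at x -74, 4 and 82 mm). Beware: a fixed espresso machine 0.47 m tall (glasses on top) stands behind and right of the work, filling world x > 0.57 at y < 0.13, with portafilter handles out to x 0.47 near y -0.1 and y -0.45: go round it.
- basket_a: Loose steel filter basket on another cork pad, 69 mm across, 25 mm high, origin at the centre of its underside. To be left alone.
- basket_b: Second such filter basket on the remaining cork pad. To be left alone.
- milk_jug: Loose small steel milk jug on the counter to the right of the clamp, 103 x 69 x 92 mm, origin at the centre of its underside. To be left alone.
Mind the look-alikes: they are no part of the job. What is shaped like the tamper but orange or yellow is not meant. What is shaped like the pad_free but purple is not meant.

How it is judged:
On the way, in this order (a step that is already met when the one before it is completed fails the run):
1. the pawl is lifted clear of the teeth while the bar is still in (value of joint pawl above 0.28 rad and value of joint ratchet_bar below 0.008 m), for 0.1 s.
2. the bar is drawn out to its stop with the tamper still standing in the clamp (value of joint ratchet_bar above 0.04 m and distance between tamper and clamp below 0.03 m), for 0.1 s.
At the end, for the whole second after the job is handed in: The tamper stands at rest and upright (within 0.1 rad) on the free cork pad, its axis within 12 mm of the pad's centre; the bar is still drawn out (38 mm or more) (horizontal distance between tamper and pad_free below 0.012 m and z of tamper in the frame of pad_free between 0.001 and 0.009 m and angle between tamper's own z axis and vertical below 0.1 rad and linear speed of tamper below 0.02 m/s and value of joint ratchet_bar above 0.038 m); the robot touches nothing.
It fails at once if the bar is forced out past the lowered pawl (value of joint ratchet_bar between 0.01 and 0.036 m and value of joint pawl below 0.12 rad).
It fails at once if the tamper is let go more than 30 mm above the counter (height (world z) of tamper above 0.03 m and contact force between tamper and the fingers below 0.1 N).
It fails at once if the tamper is tipped over (angle between tamper's own z axis and vertical above 0.6 rad).
It fails at once if a filter basket is pushed away or tipped (distance of any of basket_a, basket_b from where it was at the start of the episode above 0.02 m or angle between any of basket_a, basket_b's own z axis and vertical above 0.4 rad).
It fails at once if the milk jug is pushed away or tipped (distance of milk_jug from where it was at the start of the episode above 0.03 m or angle between milk_jug's own z axis and vertical above 0.4 rad).
It also fails if it takes over 64 s, if anything falls off the work surface, if the arm or the gripper's body presses on something with over 40 N, if the wrist force passes 120 N, or if a joint passes its speed limit or range.

## Working session

There is one attempt and no reset: what is moved stays moved. The work goes in short steps, Python scripts to look and compute and a tool call to move; the robot and the scene stay as the last step left them, time stands still between calls to the robot, and variables do not carry over. Pictures are saved under pics/ and viewed, about 8 in all and at most 12, crops included, and the job is handed in when it is done.

Besides the shell and the picture viewer there is one more tool, called after "Call:" as name([rows], argument=value, ...), one row to a line, values as JSON. apply_moves: Moves the arm, as the interface text tells. Its arguments: {"type":"object","properties":{"moves":{"type":"array"},"hand":{"type":"number"}},"required":["moves"]}

```bash
mkdir -p pics; cat > h.py <<'E'
import numpy as np, cv2
from workcell import telemetry, cams, workorder
def snap(name,fn,crop=None,scale=1):
    c=cams.camera(name); im=c['color'][:,:,::-1]
    if crop: x0,y0,x1,y1=crop; im=im[y0:y1,x0:x1]
    im=cv2.resize(im,None,fx=scale,fy=scale,interpolation=cv2.INTER_CUBIC)
    cv2.imwrite('pics/'+fn,im); return c
def K(c):
    f=240/np.tan(np.radians(c['fovy'])/2); return f
def ray(c,u,v):
    f=K(c); M=np.array([[f,0,c['cx']],[0,f,c['cy']],[0,0,1.]])
    p=np.array([(u-c['cx'])/f,(v-c['cy'])/f]); q=p.copy()
    for _ in range(30): q=p/(1+c['k1']*(q@q))
    T=np.array(c['camera_from_world']); R=T[:3,:3]; t=T[:3,3]
    return -R.T@t, R.T@np.array([q[0],q[1],1])
def at(c,u,v,z):
    o,d=ray(c,u,v); return o+d*(z-o[2])/d[2]
def proj(c,P):
    T=np.array(c['camera_from_world']); p=T[:3,:3]@np.array(P)+T[:3,3]; q=p[:2]/p[2]
    q=q*(1+c['k1']*(q@q)); return q*K(c)+[c['cx'],c['cy']]
E
python3 - <<'E'
from h import *
for n in ('scene','top'):
    c=snap(n,n+'0.png'); print(n,c['fovy'],c['cx'],c['cy'],c['k1']); o,d=ray(c,320,240); print(o,d)
print(telemetry.get_obs())
E
```

```text
scene 42.38679074066076 320.2870427530413 240.90043959748328 -0.17989177175448887
[-0.50951702 -0.70717297  1.30868863] [ 0.58305929  0.45673536 -0.67189062]
top 44.54385524036962 312.0786899037605 244.3918862386246 -0.04809323851607008
[ 2.66262616e-01 -1.77229122e-04  1.63877635e+00] [ 0.16899247  0.05875905 -0.98398568]
{'clock': 0.1, 'joint_pos': array([1.13101476e+00, 2.41328024e-01, 3.84116578e-03, 1.33523602e+00,
       1.63555062e-06, 1.57082192e+00]), 'joint_vel': array([ 2.96201151e-04, -2.91967666e-03,  2.02076438e-03,  1.86663806e-03,
       -3.40279468e-05, -8.82122757e-04]), 'tau': array([ 6.68187640e-04, -3.73137796e+01,  2.53010541e+01,  1.08480966e-02,
        1.04038286e-04,  1.67915891e-05]), 'eef_pos': array([0.2126337 , 0.45191928, 0.24749999]), 'tool_rot': array([ 8.44323296e-01,  5.35833224e-01, -8.13743470e-04,  5.15486976e-04]), 'ft_force': array([0.89962194, 0.60427088, 0.2303532 ]), 'ft_torque': array([ 0.01740545,  0.02369026, -0.01427718]), 'grip_width': 0.0854870803205349}
```

View pics/scene0.png

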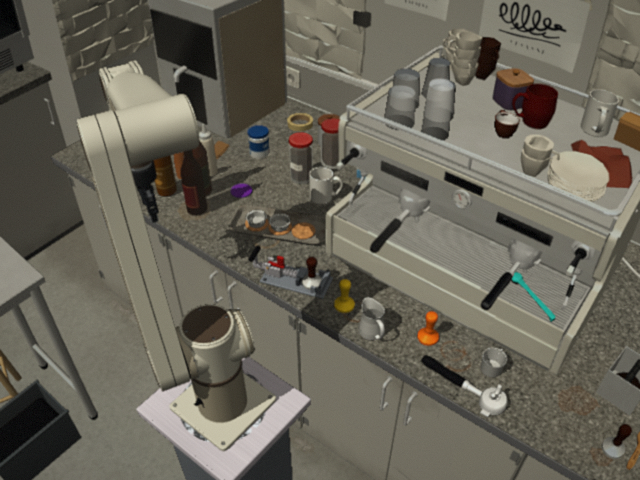

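View pics/top0.png

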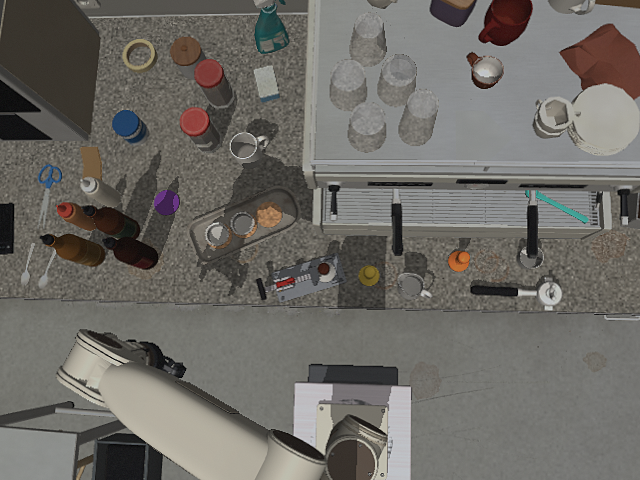

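The scene view shows the clamp at about (295,272), with the tray behind it at (278,228). In the top view the tamper is at (325,268), the T grip at (262,288), the baskets at (216,234) and (241,224), and the free pad at (268,215). I'll enlarge both.

```bash
python3 - <<'E'
from h import *
snap('top','t1.png',(180,180,350,307),4.7)
snap('scene','s1.png',(215,190,345,300),5.4)
E
```

```text
(no output)
```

View pics/t1.png

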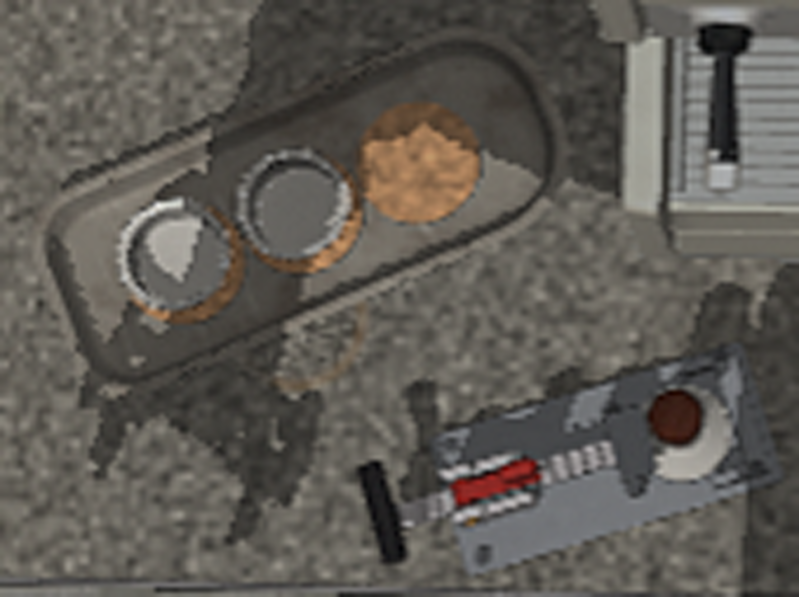

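View pics/s1.png

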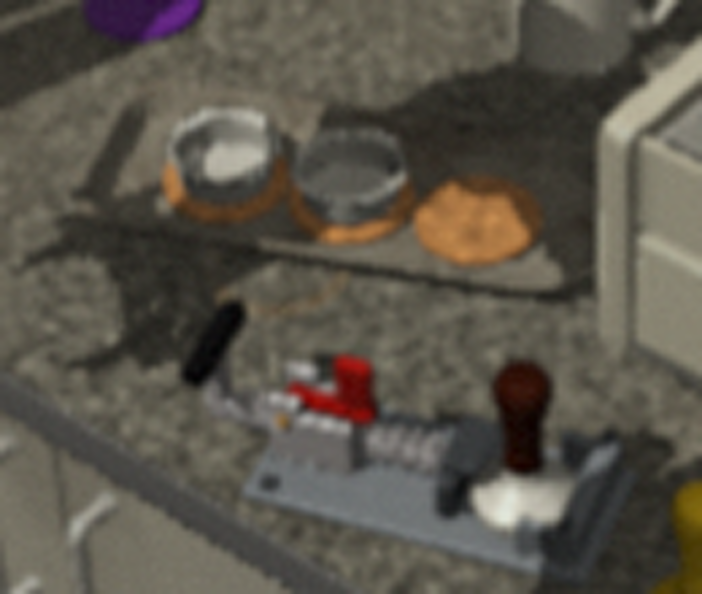

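```bash
cat > m.py <<'E'
from h import *
ct=cams.camera('top'); cs=cams.camera('scene')
T=lambda x,y,z: at(ct,180+(x+.5)/4.7-.5,180+(y+.5)/4.7-.5,z)
S=lambda x,y,z: at(cs,215+(x+.5)/5.4-.5,190+(y+.5)/5.4-.5,z)
p=lambda n,a: print(n,np.round(a*1000,1))
C=[T(437,437,.008),T(740,345,.008),T(780,480,.008),T(472,573,.008)]
for a in C: p('corner',a)
P=[(44,148),(44,-50),(-44,-50),(-44,148)]
# signs checked by fit
best=None
for s in (1,-1):
    A=np.array([(s*a,b) for a,b in P])/1000.; B=np.array(C)[:,:2]
    Ac=A-A.mean(0);Bc=B-B.mean(0);H=Ac.T@Bc
    th=np.arctan2(H[0,1]-H[1,0],H[0,0]+H[1,1]);R=np.array([[np.cos(th),-np.sin(th)],[np.sin(th),np.cos(th)]])
    t=B.mean(0)-R@A.mean(0); r=B-(A@R.T+t); print(s,np.degrees(th),t*1000,np.round(r*1000,1).tolist())
    if s==1: R0,t0=R,t
for n,x,y in (('grip',0,.178),('tab',0,.096),('pivot',0,.132),('ang',.1,0)): p(n,R0@[x,y]+t0)
p('grip top',T(383,512,.074)); p('handle T',T(676,417,.1)); p('handle S',S(523,390,.094)); p('tabtop T',T(522,473,.082))
p('gripends',T(370,463,.074));p('gripends',T(396,560,.074)); p('grip S',S(214,343,.068))
p('pad T',T(420,163,.008)); p('pad S',S(478,221,.008))
p('basket T',T(297,205,.033)); p('basket2 T',T(180,254,.033))
E
python3 m.py
```

```text
corner [450.8 228.5   8. ]
corner [510.1  48.2   8. ]
corner [429.6  22.6   8. ]
corner [369.9 204.3   8. ]
1 18.017596741245193 [455.24958434  79.27797199] [[-0.5, -5.1], [-2.5, 2.8], [0.7, 4.5], [2.3, -2.2]]
-1 18.442036617023355 [455.59435086  79.3915243 ] [[83.7, 22.6], [80.4, 30.1], [-83.6, -23.3], [-80.6, -29.5]]
grip [400.2 248.5]
tab [425.6 170.6]
pivot [414.4 204.8]
ang [550.3 110.2]
grip top [399.4 248.7  74. ]
handle T [454.6  80.5 100. ]
handle S [457.9  81.1  94. ]
tabtop T [422.8 168.5  82. ]
gripends [427.4 257.5  74. ]
gripends [372. 240.  74.]
grip S [403.5 252.1  68. ]
pad T [618.5 245.8   8. ]
pad S [621.3 247.    8. ]
basket T [586.3 315.5  33. ]
basket2 T [555.1 385.3  33. ]
```

Call:
apply_moves([
  [[0,0,0,8],[0,0,0,8],[0,0,0,8],[0,0,0,8],[0,0,0,8],[0,0,0,6.5],[0,0,0,0],[0,0,0,0],[0,0,0,0],[0,0,0,0]],
], hand=-1)

```text
clock: 1.3
eef_pos: [0.2125, 0.4517, 0.2471]
tool_rot: [0.989, 0.146, -0.001, 0.001]
ft_force: [-0.2, -0.3, 0.1]
grip_width: 0.0001
```

```bash
cat >> h.py <<'E'
from scipy.spatial.transform import Rotation as Ro
O=np.array([455.4,80.]); TH=np.radians(18.1)
RC=np.array([[np.cos(TH),-np.sin(TH)],[np.sin(TH),np.cos(TH)]])
def cl(x,y): return RC@[x,y]+O     # clamp mm -> world mm
def delta(xy,z):
    o=telemetry.get_obs(); R=Ro.from_quat(o['tool_rot']).as_matrix(); p=o['eef_pos']*1000
    d=R.T@(np.array([*xy,z])-p)
    print('t',o['clock'],'pos',p.round(1),'clamp',(RC.T@(p[:2]-O)).round(1),'xang',np.degrees(np.arctan2(R[1,0],R[0,0])).round(2),'tilt',np.degrees(np.arccos(-R[2,2])).round(2),'D',d.round(1),'F',o['ft_force'].round(1),'w',o['grip_width'].round(4))
E
python3 -c "
from h import *
delta(cl(0,55),200)"
```

```text
Traceback (most recent call last):
  File "h.py", line 28, in delta
    print('t',o['clock'],'pos',p.round(1),'clamp',(RC.T@(p[:2]-O)).round(1),'xang',np.degrees(np.arctan2(R[1,0],R[0,0])).round(2),'tilt',np.degrees(np.arccos(-R[2,2])).round(2),'D',d.round(1),'F',o['ft_force'].round(1),'w',o['grip_width'].round(4))
                                                                                                                                                                                                                               ^^^^^^^^^^^^^^^^^^^^^
AttributeError: 'float' object has no attribute 'round'
```

```bash
sed -i "s/o\['grip_width'\].round(4)/round(o['grip_width'],4)/" h.py
python3 -c "
from h import *
delta(cl(0,55),200)"
```

```text
t 1.3 pos [212.5 451.7 247.1] clamp [-115.4  428.7] xang 16.74 tilt 0.16 D [124.3 370.8  47.7] F [-0.2 -0.3  0.1] w 0.0001
```

Call:
apply_moves([
  [[14,40,0,-1.4],[14,40,0,0],[14,40,0,0],[14,40,0,0],[14,40,0,0],[14,40,0,0],[14,40,0,0],[14,40,0,0],[10,30,0,0],[0,0,0,0]],
])

```text
clock: 2.3
eef_pos: [0.4474, 0.1496, 0.2477]
tool_rot: [0.986, 0.166, 0.002, -0.0]
ft_force: [-0.6, 0.6, 0.7]
grip_width: 0.0001
```

```bash
python3 -c "
from h import *
delta(cl(0,55),79)"
```

```text
t 2.3 pos [447.4 149.6 247.7] clamp [14.1 68.7] xang 19.1 tilt 0.21 D [-14.9  13.3 168.7] F [-0.6  0.6  0.7] w 0.0001
```

Call:
apply_moves([
  [[-8,7,0,1],[-7,6,0,0],[0,0,30,0],[0,0,30,0],[0,0,30,0],[0,0,25,0],[0,0,20,0],[0,0,15,0],[0,0,9,0],[0,0,3,0]],
])

```text
clock: 3.3
eef_pos: [0.4295, 0.1358, 0.0834]
tool_rot: [0.986, 0.164, 0.003, -0.001]
ft_force: [0.6, -0.3, 0.3]
grip_width: -0.0003
```

```bash
python3 -c "
from h import *
delta(cl(0,74),79)
snap('scene','s2.png',(215,190,345,300),5.4)"
```

```text
t 3.3 pos [429.5 135.8  83.4] clamp [-7.3 61.1] xang 18.9 tilt 0.42 D [  7.4 -12.8   4.5] F [ 0.6 -0.3  0.3] w -0.0003
```

View pics/s2.png

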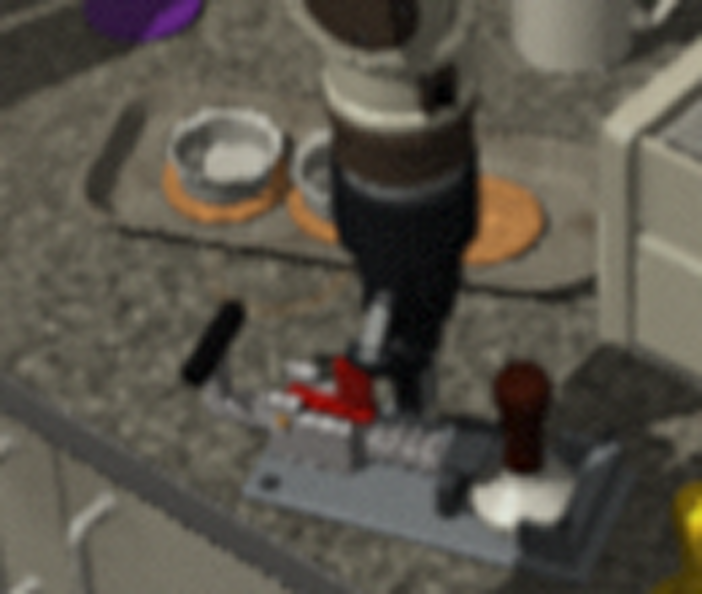

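Call:
apply_moves([
  [[4,-4,-2,0.8],[4,-5,-2,0],[0,-4,0,0],[0,-4,-4,0],[0,-4,-4,0],[0,-4,-4,0],[0,-4,-4,0],[0,-4,-4,0],[0,0,0,0],[0,0,0,0]],
])

```text
clock: 4.35
eef_pos: [0.4287, 0.174, 0.1137]
tool_rot: [0.988, 0.157, 0.007, -0.002]
ft_force: [-0.0, 0.4, 0.0]
grip_width: 0.0002
```

```bash
python3 -c "
from h import *
delta(cl(0,97),107)
snap('scene','s3.png',(215,190,345,300),5.4)"
```

```text
t 4.35 pos [428.7 174.  113.7] clamp [ 3.9 97.6] xang 18.1 tilt 0.86 D [-4.   0.6  6.6] F [-0.   0.4  0. ] w 0.0002
```

View pics/s3.png

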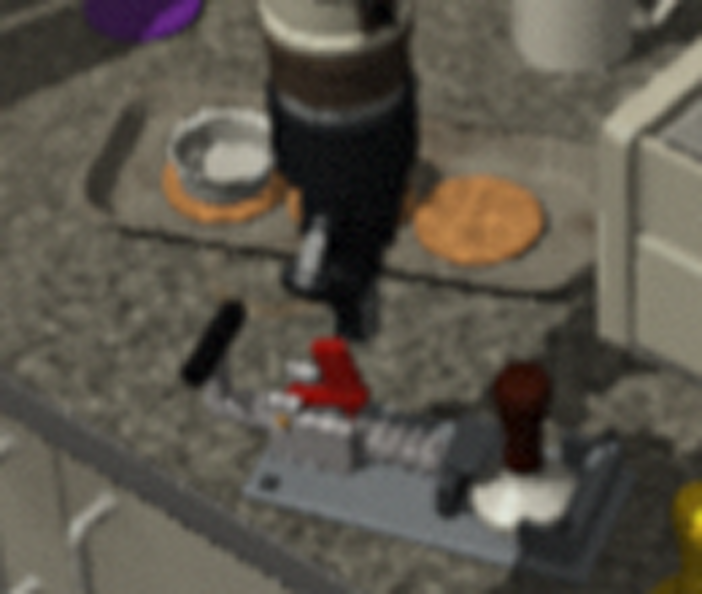

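The tab at about (335,365) leans partway over, and the fingertip has ridden above it. I'll back off, drop a little and push again.

Call:
apply_moves([
  [[-2,10,0,0],[-2,9,0,0],[0,0,10,0],[0,0,8,0],[0,-5,0,0],[0,-6,0,0],[0,-6,-3,0],[0,-6,-3,0],[0,-5,-2,0],[0,0,0,0]],
])

```text
clock: 5.4
eef_pos: [0.4223, 0.1768, 0.1028]
tool_rot: [0.988, 0.155, 0.007, 0.004]
ft_force: [-0.4, -0.8, 0.4]
grip_width: 0.0
```

```bash
python3 -c "
from h import *
delta(cl(0,101),107)
snap('scene','s4.png',(215,190,345,300),5.4)"
```

```text
t 5.4 pos [422.3 176.8 102.8] clamp [ -1.4 102.3] xang 17.88 tilt 0.96 D [ 1.4  1.3 -4.2] F [-0.4 -0.8  0.4] w 0.0
```

View pics/s4.png

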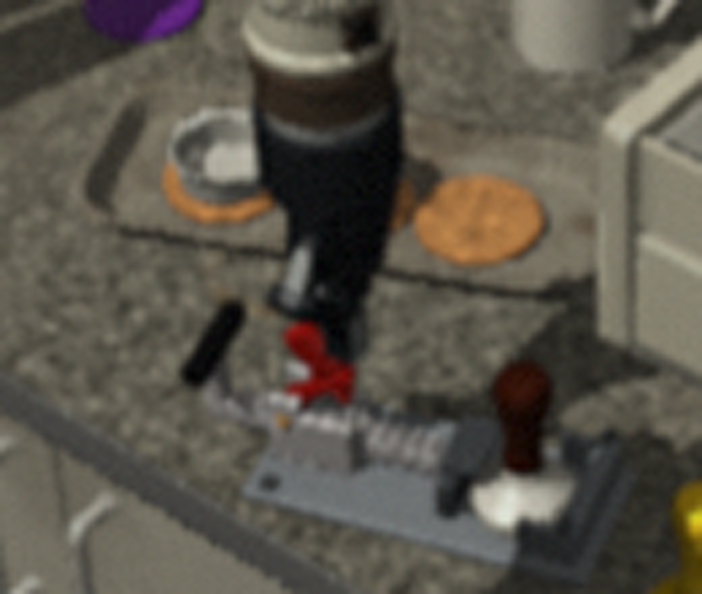

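The tab now leans well over at (320,360), about 0.6 rad, and the bar hasn't moved. Next I retract, turn and open partway for the T grip.

Call:
apply_moves([
  [[0,5,0,0],[0,2,-20,0],[0,0,-30,0],[0,0,-30,-8],[0,0,-10,-8],[0,0,0,-8],[0,0,0,-8],[0,0,0,-8],[0,0,0,-8],[0,0,0,-8]],
], hand=-0.2)

```text
clock: 6.45
eef_pos: [0.4238, 0.1723, 0.1941]
tool_rot: [0.787, 0.617, 0.006, 0.003]
ft_force: [0.7, 0.1, -0.2]
grip_width: 0.0341
```

Call:
apply_moves([
  [[0,0,0,-8],[0,0,0,-8],[0,0,0,-8],[0,0,0,-8],[0,0,0,0],[0,0,0,0],[0,0,0,0],[0,0,0,0],[0,0,0,0],[0,0,0,0]],
])

```text
clock: 7.45
eef_pos: [0.4241, 0.1728, 0.1919]
tool_rot: [0.58, 0.815, 0.006, 0.002]
ft_force: [0.2, -0.3, -0.4]
grip_width: 0.0339
```

```bash
python3 -c "
from h import *
delta(cl(0,178),100)"
```

```text
t 7.45 pos [424.1 172.8 191.9] clamp [-1.  97.9] xang 109.15 tilt 0.74 D [79.7  1.3 92.3] F [ 0.2 -0.3 -0.4] w 0.0339
```

Call:
apply_moves([
  [[20,0,0,1],[20,0,0,0],[20,0,0,0],[14,0,0,0],[6,1,0,0],[0,0,20,0],[0,0,20,0],[0,0,10,0],[0,0,0,0],[0,0,0,0]],
])

```text
clock: 8.45
eef_pos: [0.4015, 0.2521, 0.1423]
tool_rot: [0.589, 0.808, 0.008, 0.003]
ft_force: [0.3, 0.3, 0.6]
grip_width: 0.0346
```

```bash
python3 -c "
from h import *
delta(cl(0,178),70)"
```

```text
t 8.45 pos [401.5 252.1 142.3] clamp [  2.3 180.4] xang 107.85 tilt 0.95 D [-2.7 -3.4 72.3] F [0.3 0.3 0.6] w 0.0346
```

Call:
apply_moves([
  [[-2,-2,0,0],[-1,-1,0,0],[0,0,10,0],[0,0,10,0],[0,0,10,0],[0,0,8,0],[0,0,6,0],[0,0,0,0],[0,0,0,0],[0,0,0,0]],
])

```text
clock: 9.45
eef_pos: [0.4012, 0.2486, 0.0959]
tool_rot: [0.589, 0.808, 0.009, 0.003]
ft_force: [-0.6, 0.5, 0.7]
grip_width: 0.0342
```

```bash
python3 -c "
from h import *
delta(cl(0,178),70)
snap('scene','s5.png',(215,190,345,300),5.4)"
```

```text
t 9.45 pos [401.2 248.6  95.9] clamp [  0.9 177.1] xang 107.79 tilt 1.08 D [ 0.8 -1.3 25.9] F [-0.6  0.5  0.7] w 0.0342
```

View pics/s5.png

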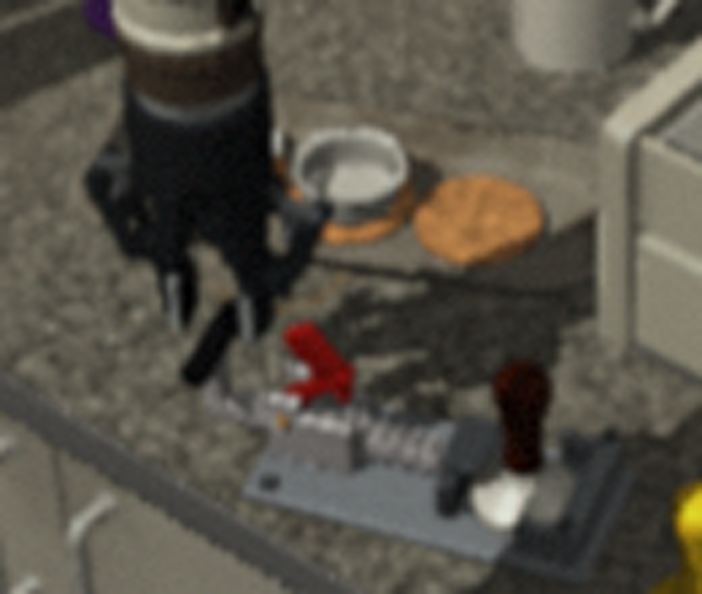

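The fingers straddle the rod, with tips at (178,320) and (255,335). The right finger link will pass near the pawl tab's top at (290,330), so I'll narrow the opening first and go less deep.

Call:
apply_moves([
  [[1,-1,0,0],[0,0,0,0],[0,0,6,0],[0,0,6,0],[0,0,5,0],[0,0,3,0],[0,0,0,0],[0,0,0,0],[0,0,0,0],[0,0,0,0]],
], hand=-0.38)

```text
clock: 10.5
eef_pos: [0.4008, 0.25, 0.0749]
tool_rot: [0.589, 0.808, 0.01, 0.004]
ft_force: [0.1, 0.9, 0.9]
grip_width: 0.0266
```

Call:
apply_moves([
  [[0,0,0,0],[0,0,0,0],[0,0,0,0],[0,0,0,0],[0,0,0,0],[0,0,0,0],[0,0,0,0],[0,0,0,0],[0,0,0,0],[0,0,0,0]],
], hand=-1)

```text
clock: 11.5
eef_pos: [0.4002, 0.2522, 0.0754]
tool_rot: [0.588, 0.809, 0.012, 0.001]
ft_force: [-0.1, 0.7, -0.0]
grip_width: 0.0135
```

```bash
python3 -c "
from h import *
delta(cl(0,178),70)
snap('scene','s6.png',(215,190,345,300),5.4)"
```

```text
t 11.5 pos [400.2 252.2  75.4] clamp [  1.  180.8] xang 107.92 tilt 1.34 D [-2.8 -1.1  5.3] F [-0.1  0.7 -0. ] w 0.0135
```

View pics/s6.png

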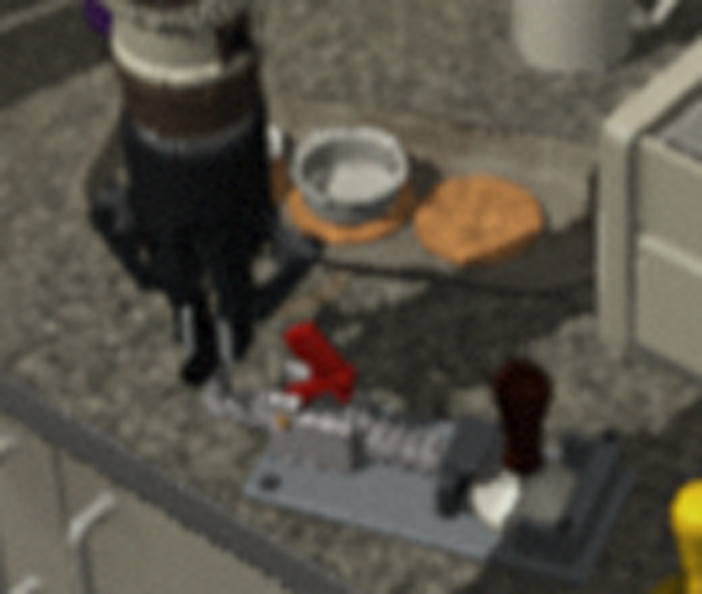

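The rod is held and the pawl is still up at (315,360). Now I draw the bar.

Call:
apply_moves([
  [[5,0,0,0],[6,0,0,0],[6,0,0,0],[6,0,0,0],[6,0,0,0],[6,0,0,0],[5,0,0,0],[4,0,0,0],[4,0,0,0],[3,0,0,0]],
])

```text
clock: 12.55
eef_pos: [0.3858, 0.2953, 0.0753]
tool_rot: [0.59, 0.807, 0.005, 0.012]
ft_force: [4.6, -12.0, 4.3]
grip_width: 0.0137
```

```bash
python3 -c "
from h import *
delta(cl(0,224),75)"
```

```text
t 12.55 pos [385.8 295.3  75.3] clamp [  0.8 226.2] xang 107.61 tilt 1.43 D [-2.2 -0.7  0.3] F [  4.6 -12.    4.3] w 0.0137
```

Call:
apply_moves([
  [[4,0,0,0],[4,0,0,0],[4,0,0,0],[0,0,0,0],[0,0,0,0],[0,0,0,0],[0,0,0,0],[0,0,0,0],[0,0,0,0],[0,0,0,0]],
])

```text
clock: 13.55
eef_pos: [0.3858, 0.2954, 0.0753]
tool_rot: [0.593, 0.805, -0.003, 0.024]
ft_force: [2.8, -4.7, 0.0]
grip_width: 0.0133
```

Call:
apply_moves([
  [[0,0,0,0],[0,0,0,0],[0,0,0,0],[0,0,0,0],[0,0,-10,0],[0,0,-20,0],[0,0,-25,0],[0,0,-30,0],[0,0,-30,0],[0,0,-20,0]],
], hand=-0.3)

```text
clock: 14.55
eef_pos: [0.3783, 0.3019, 0.2154]
tool_rot: [0.593, 0.805, -0.004, 0.02]
ft_force: [-0.4, 0.5, 0.4]
grip_width: 0.0304
```

```bash
python3 -c "
from h import *
delta([455,80.5],200)
snap('scene','s7.png',(215,190,345,300),5.4)"
```

```text
t 14.55 pos [378.3 301.9 215.4] clamp [ -4.4 234.9] xang 107.29 tilt 2.35 D [-233.5    7.1   24.2] F [-0.4  0.5  0.4] w 0.0304
```

View pics/s7.png

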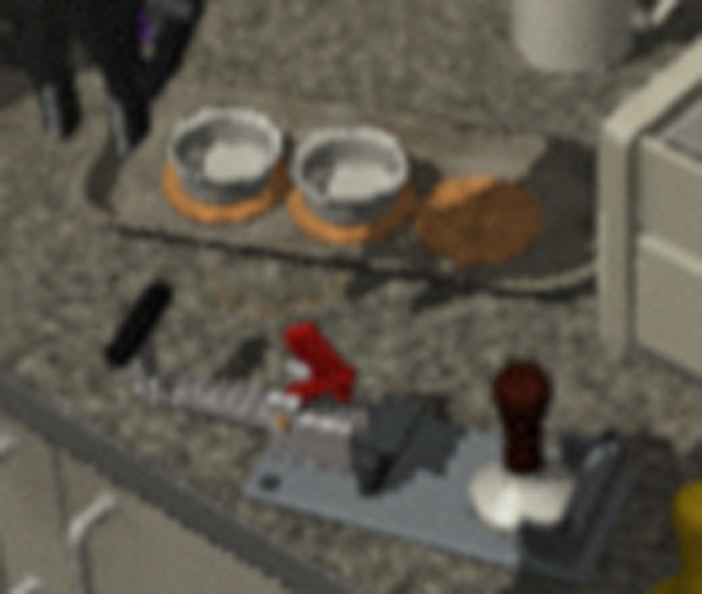

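The bar is out: the grip is now at (140,325), the dark jaw is away from the base, and the tamper still stands with its knob at (523,385). Next I go to the tamper.

Call:
apply_moves([
  [[-26,1,1,0],[-26,1,1,0],[-26,1,1,0],[-26,1,1,0],[-26,1,1,0],[-26,1,1,0],[-26,1,1,0],[-26,0,1,0],[-18,0,1,0],[0,0,0,0]],
], hand=0.18)

```text
clock: 15.6
eef_pos: [0.458, 0.085, 0.2248]
tool_rot: [0.591, 0.806, 0.006, 0.023]
ft_force: [0.2, 0.4, 0.6]
grip_width: 0.0503
```

```bash
python3 -c "
from h import *
delta([455,80.5],150)"
```

```text
t 15.6 pos [458.   85.  224.8] clamp [4. 4.] xang 107.49 tilt 2.71 D [-1.2 -7.  74.7] F [0.2 0.4 0.6] w 0.0503
```

Call:
apply_moves([
  [[-1,-4,0,0],[0,-3,0,0],[0,0,20,0],[0,0,20,0],[0,0,20,0],[0,0,15,0],[0,0,10,0],[0,0,5,0],[0,0,0,0],[0,0,0,0]],
])

```text
clock: 16.6
eef_pos: [0.4533, 0.087, 0.1345]
tool_rot: [0.587, 0.809, 0.009, 0.023]
ft_force: [-0.1, -0.3, 0.6]
grip_width: 0.0503
```

```bash
python3 -c "
from h import *
delta([455,80.5],80)"
```

```text
t 16.6 pos [453.3  87.  134.5] clamp [0.2 7.3] xang 108.05 tilt 2.86 D [-5.3 -2.7 54.6] F [-0.1 -0.3  0.6] w 0.0503
```

Call:
apply_moves([
  [[-3,-2,0,0],[-2,-1,0,0],[0,0,10,0],[0,0,10,0],[0,0,10,0],[0,0,10,0],[0,0,8,0],[0,0,6,0],[0,0,0,0],[0,0,0,0]],
])

```text
clock: 17.6
eef_pos: [0.4555, 0.08, 0.0766]
tool_rot: [0.587, 0.809, 0.01, 0.024]
ft_force: [0.5, -0.2, 0.8]
grip_width: 0.0503
```

```bash
python3 -c "
from h import *
delta([455,80.5],80)"
```

```text
t 17.6 pos [455.5  80.   76.6] clamp [ 0.1 -0. ] xang 108.01 tilt 2.94 D [ 0.5 -0.2 -3.5] F [ 0.5 -0.2  0.8] w 0.0503
```

Call:
apply_moves([
  [[0,0,0,0],[0,0,0,0],[0,0,0,0],[0,0,0,0],[0,0,0,0],[0,0,0,0],[0,0,0,0],[0,0,0,0],[0,0,0,0],[0,0,0,0]],
], hand=-1)

```text
clock: 18.6
eef_pos: [0.4556, 0.0804, 0.077]
tool_rot: [0.587, 0.809, 0.01, 0.024]
ft_force: [-0.2, 1.1, -1.6]
grip_width: 0.03
```

Call:
apply_moves([
  [[0,0,-4,0],[0,0,-4,0],[0,0,-5,0],[0,0,-5,0],[0,0,-5,0],[0,0,-5,0],[0,0,0,0],[0,0,0,0],[0,0,0,0],[0,0,0,0]],
])

```text
clock: 19.6
eef_pos: [0.4528, 0.0802, 0.1069]
tool_rot: [0.587, 0.809, 0.009, 0.023]
ft_force: [0.2, 0.4, -4.4]
grip_width: 0.0301
```

```bash
python3 -c "
from h import *
delta([619.5,246],145)"
```

```text
t 19.6 pos [452.8  80.2 106.9] clamp [-2.4  0.9] xang 108.02 tilt 2.85 D [105.1 211.3 -32.1] F [ 0.2  0.4 -4.4] w 0.0301
```

The wrist reads 4.4 N, the tamper's weight, so it is lifted. I raise it further and carry it across.

Call:
apply_moves([
  [[0,0,-8,0],[0,0,-12,0],[2,4,-12,0],[4,8,-6,0],[6,12,0,0],[8,16,0,0],[9,18,0,0],[9,18,0,0],[9,18,0,0],[9,18,0,0]],
])

```text
clock: 20.6
eef_pos: [0.542, 0.1718, 0.1504]
tool_rot: [0.588, 0.808, 0.008, 0.022]
ft_force: [0.7, 1.2, -4.1]
grip_width: 0.0295
```

```bash
python3 -c "
from h import *
delta([619.5,246],140)"
```

```text
t 20.6 pos [542.  171.8 150.4] clamp [110.9  60.4] xang 107.89 tilt 2.67 D [47.1 96.1 12.8] F [ 0.7  1.2 -4.1] w 0.0295
```

Call:
apply_moves([
  [[8,16,0,0],[8,16,0,0],[8,16,0,0],[8,15,0,0],[6,12,0,0],[4,9,0,0],[2,5,0,0],[0,0,0,0],[0,0,0,0],[0,0,0,0]],
])

```text
clock: 21.6
eef_pos: [0.6176, 0.2496, 0.1482]
tool_rot: [0.587, 0.81, 0.006, 0.02]
ft_force: [0.2, 0.0, -4.1]
grip_width: 0.0299
```

```bash
python3 -c "
from h import *
delta([619.5,246],110)"
```

```text
t 21.6 pos [617.6 249.6 148.2] clamp [206.8 110.8] xang 108.12 tilt 2.43 D [-3.  -0.6 38.3] F [ 0.2  0.  -4.1] w 0.0299
```

Call:
apply_moves([
  [[-2,-1,6,0],[-1,0,10,0],[0,0,10,0],[0,0,10,0],[0,0,9,0],[0,0,8,0],[0,0,5,0],[0,0,0,0],[0,0,0,0],[0,0,0,0]],
])

```text
clock: 22.6
eef_pos: [0.6183, 0.2434, 0.0838]
tool_rot: [0.587, 0.809, 0.005, 0.019]
ft_force: [0.6, 0.9, -4.1]
grip_width: 0.03
```

```bash
python3 -c "
from h import *
delta([619.5,246],78)
snap('scene','a.png',(275,195,345,265),5.4)
snap('top','b.png',(230,180,300,250),5.4)
cv2.imwrite('pics/ab.png',np.hstack([cv2.imread('pics/a.png'),cv2.imread('pics/b.png')]))"
```

```text
t 22.6 pos [618.3 243.4  83.8] clamp [205.6 104.7] xang 108.04 tilt 2.29 D [2.2 1.7 5.8] F [ 0.6  0.9 -4.1] w 0.03
```

View pics/ab.png

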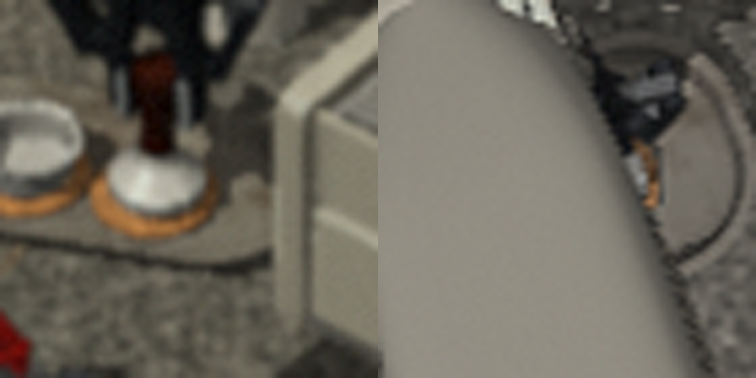

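The base sits almost centred over the pad: base centre near (157,187), pad near (154,195). I make a small correction and set it down.

Call:
apply_moves([
  [[2,2,0,0],[0,0,2,0],[0,0,2,0],[0,0,2,0],[0,0,1,0],[0,0,1,0],[0,0,0,0],[0,0,0,0],[0,0,0,0],[0,0,0,0]],
])

```text
clock: 23.7
eef_pos: [0.6211, 0.2467, 0.0772]
tool_rot: [0.587, 0.809, 0.006, 0.02]
ft_force: [0.3, 0.7, -3.5]
grip_width: 0.0298
```

```bash
python3 -c "
from h import *
delta([619.5,246],77)"
```

```text
t 23.7 pos [621.1 246.7  77.2] clamp [209.3 106.9] xang 108.05 tilt 2.43 D [-0.1 -1.7  0.2] F [ 0.3  0.7 -3.5] w 0.0298
```

Barely touching. I lower until the wrist force changes.

Call:
apply_moves([
  [[0,-1,1,0],[0,0,1,0],[0,0,0,0],[0,0,0,0],[0,0,0,0],[0,0,0,0],[0,0,0,0],[0,0,0,0],[0,0,0,0],[0,0,0,0]],
])

```text
clock: 24.7
eef_pos: [0.6213, 0.2469, 0.0771]
tool_rot: [0.587, 0.809, 0.008, 0.021]
ft_force: [-0.4, -0.4, -1.3]
grip_width: 0.03
```

Call:
apply_moves([
  [[0,0,0,0],[0,0,0,0],[0,0,0,0],[0,0,0,0],[0,0,0,0],[0,0,0,0],[0,0,0,0],[0,0,-5,0],[0,0,-8,0],[0,0,-10,0]],
], hand=0.2)

```text
clock: 25.7
eef_pos: [0.6207, 0.2471, 0.1015]
tool_rot: [0.587, 0.809, 0.008, 0.022]
ft_force: [-1.0, -0.0, 0.9]
grip_width: 0.0512
```

Call:
apply_moves([
  [[0,0,-15,0],[0,0,-20,0],[0,0,-25,0],[0,0,-25,0],[0,0,-20,0],[20,-20,0,0],[20,-30,0,0],[20,-40,0,0],[20,-40,0,0],[20,-40,0,0]],
])

```text
clock: 26.7
eef_pos: [0.4261, 0.2929, 0.2129]
tool_rot: [0.59, 0.807, 0.018, 0.027]
ft_force: [0.1, 0.5, 0.2]
grip_width: 0.0516
```

Call:
apply_moves([
  [[30,-10,0,0],[30,-10,0,0],[30,-10,0,0],[20,-10,0,0],[20,-10,0,0],[10,0,0,0],[0,0,0,0],[0,0,0,0],[0,0,0,0],[0,0,0,0]],
])

```text
clock: 27.7
eef_pos: [0.328, 0.414, 0.2161]
tool_rot: [0.589, 0.807, 0.023, 0.027]
ft_force: [-0.0, 0.6, 0.2]
grip_width: 0.0512
```

```bash
python3 -c "
from h import *
delta([619.5,246],77)
snap('scene','a.png',(215,190,345,290),3)
snap('top','b.png',(200,180,330,280),3)
cv2.imwrite('pics/ab2.png',np.hstack([cv2.imread('pics/a.png'),cv2.imread('pics/b.png')]))"
```

```text
t 27.7 pos [328.  414.  216.1] clamp [-17.3 357.1] xang 107.72 tilt 4.06 D [-246.3  216.1  158.5] F [-0.   0.6  0.2] w 0.0512
```

View pics/ab2.png

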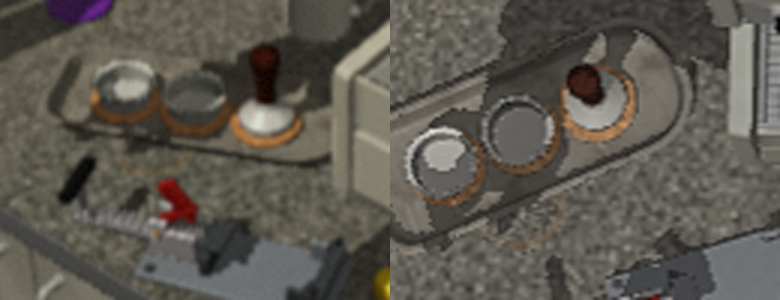

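The tamper stands upright on the free pad, with baskets, bar and pawl as they should be. One numeric check, then I hand in.

```bash
python3 -c "
from h import *
c=cams.camera('top'); print(at(c,264.8,207.9,.102), at(c,200+207/3,180+102/3,.02))
workorder.job_done()"
```

```text
[0.61574532 0.24371797 0.102     ] [0.61677656 0.24390187 0.02      ]
the job is handed in; nothing more can be done
```

The tamper is standing upright on the empty cork pad and the row of three is complete. I handed the job in at about 28 s; it reports no verdict.

- **Pawl:** I pushed it up in two goes, because on the first the fingertip rode over the tab. It ended about 0.6 rad up by eye, with the bar still closed.
- **Bar:** I drew it out about 45 mm until it met its stop, with 12 N at the wrist. The last picture still shows it drawn out and the pawl up.
- **Tamper:** I lifted it by the handle and lowered it until the pad began to take its weight, then let go.

**Last checks:**
- **Position:** I released the tamper at (621, 247) mm. The pad measured (618–621, 246–247) mm.
- **Disagreement:** the final top-camera reading puts the tamper's handle and base at (616–617, 244) mm. That is about 5 mm from the release point but only 2–6 mm from the pad centre, inside the 12 mm limit.
- **Baskets and arm:** the filter baskets look unmoved, and the gripper is well clear and touching nothing.
- **Milk jug:** it was outside the last picture, so I did not check it again. The arm did not work near it.
- **Tool tilt:** it crept from 0° to about 4° by the end, about 2.5° at release, with no visible effect on the tamper.

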